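Set out the wine measures by size beside the price card

ROBOT

A 6-joint arm with a two-finger parallel gripper is mounted at the origin on a cart in front of the work surface, level with it; the furniture and walls round the work are solid. World frame = base frame: x ahead of the robot, y to its left, z up, the work surface at z = 0. Lengths are in mm, angles in degrees, forces in N, time in s.
With the tool pointing down it reaches from about 300 to 850 mm from the base axis. Payload 4.2 kg.
Tool frame: the origin (TCP) lies between the finger pads; the fingertips stand 22 mm ahead of it and the grasp point (between the pads) lies 3 mm ahead of it; z points along the fingers, y is the direction in which the jaws open and shut (so a half turn about z gives the same grasp; the last joint's range is limited). The gripper opens to 91 mm and grips with 3 to 60 N. Pads are 32 mm wide; open, the fingers measure 118 mm over their backs; the gripper's body (76 mm by 178 mm) begins 60 mm behind the grasp point.
Start: joints at [-68.411, 18.312, 89.639, -0, 72.044, -1.146], TCP at [222.223, -530.337, 235.976] pointing down, gripper open.
Joint ranges: [-177.97, 177.97], [-48.28, 115.42], [12.27, 149.76], [-77.06, 257.06], [2.81, 150.46], [-146.56, 146.56]. Speed limits (degrees/s): [147.25, 147.25, 180, 180, 180, 180].

INTERFACE

Orientations are given as [roll, pitch, yaw] about the fixed x, y, z axes, in that order (R = Rz(yaw) Ry(pitch) Rx(roll)).
In Python, from workcell import * gives the robot as it stands.
- The arm moves only by the shell command python3 -m jog 'ROWS' [OPENING] [FORCE]. ROWS is text: rows parted by semicolons, each of 6 numbers parted by spaces: the shift along the tool's x, y, z in units of 0.5 m (1.0 is 0.5 m), then the turn, a rotation vector about the tool's x, y, z in units of pi/2 rad (1.0 is pi/2 rad). A call has 1 to 20 rows; each row is the pose to reach, as a shift and turn from the pose measured when the call began, along the tool's axes at that moment; what a row does not reach only later rows make up. A row lasts 1/12 s, in which the tool goes at most 41.7 mm and 7.16 degrees, less where a joint would pass 70% of its speed; a pose out of reach is approached as far as the arm can. A call with a number of a shift or a turn outside -1 to 1 is refused whole. A call with a gripper value outside its range is refused whole. OPENING is the opening, from -1 (shut) to 1 (fully open), set as the call begins (- or left out, the last holds). The fingers move at their own pace and stop on an object; FORCE is the grip in N (left out, the last holds). Time passes only in rows, so rows that repeat a pose let the fingers close. It gives the time, the measured TCP pose, the force and the opening at its end, in the units of the state.
- state(): the state, without advancing time (a new reading comes with each control period).
- grab_frame(name): name is "scene" or "top" or "wrist"; returns the picture (480x640x3 uint8, red, green, blue); there is no depth.
- calibration(name): a dict with "mtx" (3x3 intrinsics, pixels), "rvec" (rotation vector, rad) and "tvec" (3), from world to camera coordinates, as OpenCV has them. Camera axes: x right, y down, z forward; pixel columns grow to the right and rows downward; lengths in mm; the calibration is good to about 2 mm. A picture is of the moment at which its call begins: read the wrist's pose just before it. calibration takes no time and is no camera call; for the wrist camera it gives the pose at the moment of the call.
- job_done(): hands the job in, once; it reports no verdict.
Trained networks look in the newest picture that a camera, given by its name, has taken for a name from the list of things; names that differ only in an ending like _2 or _b are one class to them, and where a whole thing is asked for, a point or a joint stands for the part that bears it (a point fixed in the world has none). Each returns a list of dicts, best first, with "confidence" (0 to 1); they miss things now and then, are a little off and sometimes report something else, mostly with a low value. They report only what shows in the picture. A call takes as long as a camera call. They do not tell look-alikes from the thing itself.
- spot_in(query, camera): "rect" ([left, top, right, bottom] in pixels, round what is visible of it).
- tip_of(query, camera): "location" ([column, row] in pixels: a listed point, or the origin of a listed thing).
The state is a dict: "time_s": time; "qpos": joint angles; "qvel": joint speeds; "effort": joint torques, N m; "ee_pos": TCP position; "ee_rot": TCP orientation; "force": force on the tool from outside, world axes, zero at the start; "torque": the same for the moment, N m; "gripper_width": finger opening in mm.
Only numpy, scipy, OpenCV 4.12 (cv2) and the standard library are available. Lean on these libraries where they do the work, as an engineer would, in place of code of your own. Each camera call takes 0.05 s, during which the arm holds its last target. There are 200 camera calls.

TASK

Set out the pour sizes for the guests as the price card lists them: stand the four steel wine measures in the row of wooden coasters on the slate board in order of size, the smallest in the coaster next to the price card and the largest at the far end. Each stands upright, mouth up, in the middle of its own coaster, flat on the coaster's floor. Leave the price card where it stands.

Things in the scene. Friction and masses are not known exactly. Their poses are not given: they have to be found in the camera images.
- measure_100_center (a point): the smallest of four loose grey steel wine measures: straight-sided open round cups without a handle, mouth up. 44 mm outside diameter, 46 mm over the rim, 66 mm high, wall 2 mm. This point is its centre, on the axis half-way up (33 mm above its underside); z is up along the axis.
- measure_150_center (a point): the second smallest of four loose grey steel wine measures: straight-sided open round cups without a handle, mouth up. 50 mm outside diameter, 52 mm over the rim, 86 mm high, wall 2 mm. This point is its centre, on the axis half-way up (43 mm above its underside); z is up along the axis.
- measure_250_center (a point): the second largest of four loose grey steel wine measures: straight-sided open round cups without a handle, mouth up. 56 mm outside diameter, 58 mm over the rim, 106 mm high, wall 2 mm. This point is its centre, on the axis half-way up (53 mm above its underside); z is up along the axis.
- measure_375_center (a point): the largest of four loose grey steel wine measures: straight-sided open round cups without a handle, mouth up. 62 mm outside diameter, 64 mm over the rim, 126 mm high, wall 2 mm. This point is its centre, on the axis half-way up (63 mm above its underside); z is up along the axis.
- coaster_a: dark turned-wood wine coaster with a raised rim and a plain cork-coloured floor, fixed on the slate board, number 1 of the row of four counted from the robot's left. Round shallow dish: 90 mm outside diameter, 17 mm high, inside 82 mm wide, floor 5 mm above its underside. All four coasters are alike. The origin is the centre of its underside (on the board's top, 15 mm above the bar); z is up; its y axis lies roughly along the row (10 cm apart).
- coaster_b: dark turned-wood wine coaster with a raised rim and a plain cork-coloured floor, fixed on the slate board, number 2 of the row of four counted from the robot's left. Round shallow dish: 90 mm outside diameter, 17 mm high, inside 82 mm wide, floor 5 mm above its underside. All four coasters are alike. The origin is the centre of its underside (on the board's top, 15 mm above the bar); z is up; its y axis lies roughly along the row (10 cm apart).
- coaster_c: dark turned-wood wine coaster with a raised rim and a plain cork-coloured floor, fixed on the slate board, number 3 of the row of four counted from the robot's left. Round shallow dish: 90 mm outside diameter, 17 mm high, inside 82 mm wide, floor 5 mm above its underside. All four coasters are alike. The origin is the centre of its underside (on the board's top, 15 mm above the bar); z is up; its y axis lies roughly along the row (10 cm apart).
- coaster_d: dark turned-wood wine coaster with a raised rim and a plain cork-coloured floor, fixed on the slate board, number 4 of the row of four counted from the robot's left. Round shallow dish: 90 mm outside diameter, 17 mm high, inside 82 mm wide, floor 5 mm above its underside. All four coasters are alike. The origin is the centre of its underside (on the board's top, 15 mm above the bar); z is up; its y axis lies roughly along the row (10 cm apart).
- price_card: upright white price card in a wooden foot block, loose, 25 x 62 x 88 mm, standing on the bar at one end of the row of coasters (either the left or the right end; a votive glass with a tealight stands at the other end). The origin is the centre of its underside; its face looks to -x.
There are look-alikes about, which are no part of the job. Leave any purple or yellow look-alike of the price_card alone.

How it is judged:
By the outcome, as a careful person would: the job done as asked, in the order asked, and still so for the second after the job is handed in, with the robot touching nothing.
It also fails if it takes over 96 s, if anything falls off the work surface, if the arm or the gripper's body presses on something with over 40 N, if the wrist force passes 120 N, or if a joint passes its speed limit or range.

## Working session

There is one attempt and no reset: what is moved stays moved. The work goes in short steps, Python scripts to look and compute and a shell command to move; the robot and the scene stay as the last step left them, time stands still between calls to the robot, and variables do not carry over. Pictures are saved under pics/ and viewed, about 12 in all and at most 16, crops included, and the job is handed in when it is done.

```bash
ls; mkdir -p pics
python3 - <<'E'
from workcell import *
import cv2
s=state(); print(s)
for n in("scene","top"):
    f=grab_frame(n); cv2.imwrite(f"pics/{n}0.png",f[:,:,::-1]); c=calibration(n); print(n,c)
    for q in ["measure_100_center","measure_150_center","measure_250_center","measure_375_center","coaster_a","price_card"]:
        print(q,[(d["location"],round(d["confidence"],2)) for d in tip_of(q,n)])
E
```

```text
pics
{'time_s': 0.0, 'qpos': array([-6.84125804e+01,  1.83511100e+01,  8.97078122e+01, -1.75219395e-03,
        7.20408718e+01, -1.14859187e+00]), 'qvel': array([ 0.067298  , -0.04321512,  0.03509779,  0.03760196,  0.00306855,
        0.00345387]), 'effort': array([ 1.72105476e-03, -4.12457085e+01, -2.31974190e+01,  7.26512633e-02,
        4.58528416e-02, -1.59684532e-04]), 'ee_pos': array([ 222.02626696, -529.90231613,  235.11602079]), 'ee_rot': array([-1.79900193e+02, -3.34862677e-04,  2.27365529e+01]), 'force': array([-0.49819193, -0.9880772 , -0.27157326]), 'torque': array([ 3.96425684e-02, -5.07865278e-02,  7.42838183e-05]), 'gripper_width': 91.44373078060855}
scene {'mtx': array([[488.37043783,   0.        , 314.28531191],
       [  0.        , 488.37043783, 230.40265045],
       [  0.        ,   0.        ,   1.        ]]), 'rvec': array([ 0.80657445, -2.39058936,  1.28204172]), 'tvec': array([438.21749339, 228.22968789, 898.09469329])}
measure_100_center [([364.1, 195.9], 0.72), ([435.2, 204.6], 0.59)]
measure_150_center [([334.0, 273.0], 0.65)]
measure_250_center [([375.5, 2
[... 173 characters left out ...]
d [([342.2, 180.5], 0.85), ([401.5, 198.3], 0.85), ([363.3, 195.6], 0.65)]
top {'mtx': array([[587.05380469,   0.        , 328.31288282],
       [  0.        , 587.05380469, 239.05652371],
       [  0.        ,   0.        ,   1.        ]]), 'rvec': array([ 2.12053886, -2.1682494 ,  0.11440554]), 'tvec': array([  36.92096801,  541.56127168, 1405.98189403])}
measure_100_center [([470.2, 302.0], 0.85)]
measure_150_center [([302.0, 285.5], 0.62)]
measure_250_center [([370.5, 284.7], 0.73)]
measure_375_center [([212.1, 309.4], 0.66)]
coaster_a [([413.0, 207.6], 0.8), ([335.3, 204.0], 0.69), ([294.8, 195.8], 0.66)]
price_card [([469.0, 251.3], 0.9), ([451.6, 215.4], 0.88), ([464.5, 176.4], 0.74)]
```

View pics/scene0.png

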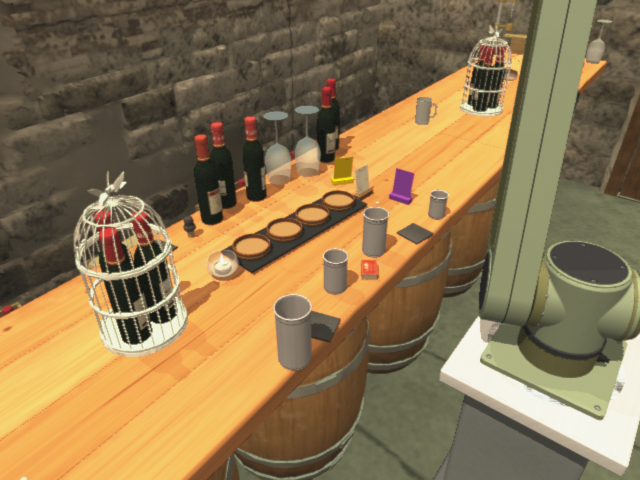

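View pics/top0.png

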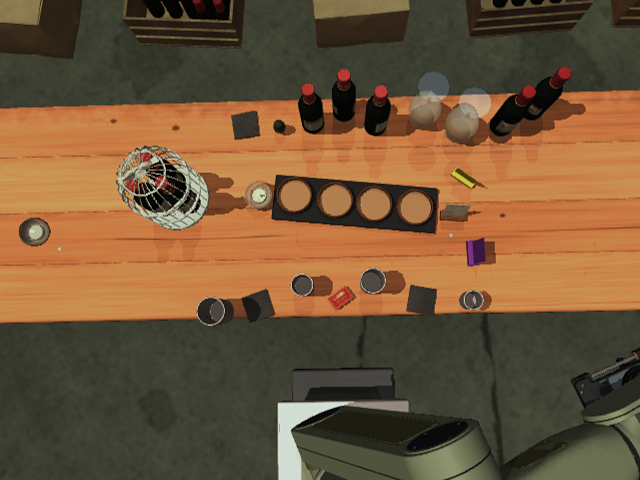

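Seen: the card is at the right end of the row, top (455,212), scene (362,180), and the candle is at the left end, top (259,195). So the 100 goes in coaster_d and the 375 in coaster_a. In the top view the measures stand at (211,311) 375, (302,285) 150, (373,280) 250 and (472,300) 100. The purple and yellow cards are look-alikes.

```bash
cat > h.py <<'E'
import numpy as np, cv2
from workcell import *
from scipy.optimize import least_squares
def PM(c): return c["mtx"]@np.hstack([cv2.Rodrigues(c["rvec"])[0],c["tvec"].reshape(3,1)])
def tri(c1,p1,c2,p2):
    X=cv2.triangulatePoints(PM(c1),PM(c2),np.array(p1,float),np.array(p2,float)).ravel(); X=X[:3]/X[3]
    return X,[np.hypot(*(proj(c,X)-p)) for c,p in((c1,p1),(c2,p2))]
def proj(c,X): return cv2.projectPoints(np.atleast_2d(np.array(X,float)),c["rvec"],c["tvec"],c["mtx"],None)[0].reshape(-1,2).squeeze()
def ray(c,p,z):
    R=cv2.Rodrigues(c["rvec"])[0]; o=-R.T@c["tvec"].ravel(); d=R.T@np.linalg.inv(c["mtx"])@np.array([p[0],p[1],1.])
    return o+d*(z-o[2])/d[2]
DIM={100:(46,66),150:(52,86),250:(58,106),375:(64,126)}
E
python3 - <<'E'
from h import *
S,T=calibration("scene"),calibration("top")
for n,a,b in((100,(435.2,204.6),(470.2,302)),(150,(334,273),(302,285.5)),(250,(375.5,234.4),(370.5,284.7)),(375,(290.8,332.1),(212.1,309.4))):
    X,e=tri(S,a,T,b); print(n,X.round(1),np.round(e,1))
# cork floors: segment by colour inside board
for nm,c,box in(("top",T,(270,170,445,240)),("scene",S,(225,180,375,275))):
    im=cv2.imread(f"pics/{nm}0.png"); h=cv2.cvtColor(im,cv2.COLOR_BGR2HSV)
    print(nm,[im[195,295],h[195,295],h[190,270]] if nm=="top" else h[229,284])
    x0,y0,x1,y1=box
    m=((h[:,:,2]>110)).astype(np.uint8)[y0:y1,x0:x1]
    k,l,st,ce=cv2.connectedComponentsWithStats(m)
    for i in range(1,k):
        if 150<st[i,4]<2000:
            cn=cv2.findContours((l==i).astype(np.uint8),0,1)[0][0]; el=cv2.fitEllipse(cv2.convexHull(cn)); p=np.array(el[0])+[x0,y0]
            print(st[i],p.round(1),np.round(el[1],1),ray(c,p,20).round(1))
for q in [(451.6,215.4)]: print("card",ray(T,q,0))
print(tri(S,(363.3,195.6),T,(451.6,215.4)))
E
```

```text
100 [ 384.9 -311.9   36.7] [2.1 1.6]
150 [429.6  90.8  43. ] [0.1 0. ]
250 [427.9 -74.   53.4] [0.4 0.3]
375 [374.9 301.6  72.2] [1.4 0.7]
top [array([ 78, 126, 178], dtype=uint8), array([ 14, 143, 178], dtype=uint8), array([ 12, 109, 143], dtype=uint8)]
[ 10  10  31  32 732] [294.9 195.3] [30.  31.1] [657.  106.6  20. ]
[ 51  15  31  31 746] [335.6 200.1] [30.7 30.8] [642.    4.8  20. ]
[ 90  19  31  31 745] [374.4 203.9] [30.5 31.3] [629.9 -91.8  20. ]
[130  22  31  32 758] [415.  207.4] [30.4 31.6] [ 618.5 -192.4   20. ]
scene [ 16 145 231]
card [ 599.45050458 -285.85985589    0.        ]
(array([ 597.73695493, -285.55259213,    4.37404173]), [np.float64(0.5716742514592771), np.float64(0.4483209780270267)])
```

```bash
cat >> h.py <<'E'
from scipy.spatial.transform import Rotation as Ro
def go(X,yaw=90):
    "jog row numbers to reach X, tool down, yaw"
    s=state(); R=Ro.from_euler("xyz",s["ee_rot"],degrees=True); t=Ro.from_euler("xyz",[180,0,yaw],degrees=True)
    d=R.inv().apply(np.array(X)-s["ee_pos"]); print("rows",np.r_[d/500,(R.inv()*t).as_rotvec()/(np.pi/2)].round(4),"dist",np.linalg.norm(d).round(),"t",s["time_s"])
E
python3 - <<'E'
from h import *
s=state(); R=Ro.from_euler("xyz",s["ee_rot"],degrees=True)
c=calibration("wrist"); Rc=cv2.Rodrigues(c["rvec"])[0]; o=-Rc.T@c["tvec"].ravel()
print(R.inv().apply(o-s["ee_pos"]),R.inv().apply(Rc[2]),R.inv().apply(Rc[0]),c["mtx"])
go((384.9,-311.9,260))
E
```

```text
[  74.98970174    1.17418718 -147.9161138 ] [-2.66181597e-01  5.85421237e-04  9.63922722e-01] [ 6.26302534e-04  9.99999710e-01 -4.34382185e-04] [[427.09228311   0.         317.85217035]
 [  0.         427.09228311 240.93294924]
 [  0.           0.           1.        ]]
rows [ 4.689e-01 -2.772e-01 -4.810e-02  1.000e-04  0.000e+00 -7.474e-01] dist 273.0 t 0.7
```

```bash
python3 -m jog '0.469 -0.277 -0.048 0 0 -0.747;0.469 -0.277 -0.048 0 0 -0.747;0.469 -0.277 -0.048 0 0 -0.747;0.469 -0.277 -0.048 0 0 -0.747;0.469 -0.277 -0.048 0 0 -0.747;0.469 -0.277 -0.048 0 0 -0.747;0.469 -0.277 -0.048 0 0 -0.747;0.469 -0.277 -0.048 0 0 -0.747;0.469 -0.277 -0.048 0 0 -0.747;0.469 -0.277 -0.048 0 0 -0.747;0.469 -0.277 -0.048 0 0 -0.747;0.469 -0.277 -0.048 0 0 -0.747;0.469 -0.277 -0.048 0 0 -0.747;0.469 -0.277 -0.048 0 0 -0.747' 1 20
python3 - <<'E'
from h import *
print(state()["ee_pos"],state()["ee_rot"],state()["time_s"])
c=calibration("wrist"); f=grab_frame("wrist"); cv2.imwrite("pics/w1.png",f[:,:,::-1])
for q in ["measure_100_center","coaster_a","price_card"]: 
  for d in tip_of(q,"wrist"): print(q,d,ray(c,d["location"],33))
E
```

```text
time_s: 1.87
ee_pos: [384.9, -312.1, 260.0]
ee_rot: [180.0, 0.0, 89.9]
force: [-0.7, 0.3, 0.2]
gripper_width: 91.2
[ 384.88627687 -312.12502597  259.99491922] [1.79992707e+02 9.30646321e-03 8.98976020e+01] 1.8667
measure_100_center {'location': [320.6, 209.3], 'confidence': 0.79} [ 387.81982071 -312.5687224    33.        ]
coaster_a {'location': [591.9, 65.8], 'confidence': 0.94} [ 609.70713465 -193.48827685   33.        ]
price_card {'location': [634.8, 208.3], 'confidence': 0.76} [ 668.12826696 -312.01906175   33.        ]
price_card {'location': [539.8, 174.2], 'confidence': 0.64} [ 579.19937319 -281.65156391   33.        ]
```

View pics/w1.png

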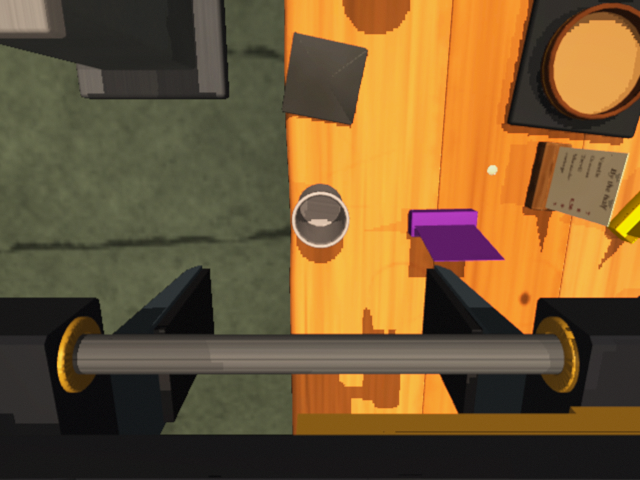

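The 100's rim is at (320,219). The purple card's foot is at columns 410–477, row 225.

Run:
```python
from h import *
c=calibration("wrist")
print(ray(c,(320.7,219),66),ray(c,(292,219),66),ray(c,(349.3,219),66)); print("purple foot",ray(c,(410,228),12),ray(c,(477,228),12),"top edge",ray(c,(425,260),88),ray(c,(503,260),88))
X=ray(c,(320.7,219),66);T=calibration("top"); print("top pred of rim",proj(T,[X[0],X[1],66]))
go((X[0],X[1],43+0))
```

```text
[ 387.70572188 -314.05006257   66.        ] [ 364.20429041 -314.03435042   66.        ] [ 411.12643998 -314.06572076   66.        ]
purple foot [ 473.27122571 -334.89060445   12.        ] [ 537.18436686 -334.93385172   12.        ] top edge [ 469.66052066 -342.22076474   88.        ] [ 531.04656264 -342.26411655   88.        ]
top pred of rim [473.06301304 298.99677829]
rows [-3.90e-03  5.60e-03  4.34e-01  0.00e+00  1.00e-04 -8.00e-04] dist 217.0 t 2.0667
```

```bash
python3 -m jog '-0.004 0.0056 0.1 0 0 0;-0.004 0.0056 0.2 0 0 0;-0.004 0.0056 0.28 0 0 0;-0.004 0.0056 0.35 0 0 0;-0.004 0.0056 0.40 0 0 0;-0.004 0.0056 0.43 0 0 0;-0.004 0.0056 0.43 0 0 0;-0.004 0.0056 0.43 0 0 0' 1 20
python3 -m jog '0 0 0 0 0 0;0 0 0 0 0 0;0 0 0 0 0 0;0 0 0 0 0 0;0 0 0 0 0 0;0 0 0 0 0 0' -1 20
python3 -m jog '0 0 0 0 0 0;0 0 0 0 0 0;0 0 -0.05 0 0 0;0 0 -0.1 0 0 0;0 0 -0.2 0 0 0;0 0 -0.25 0 0 0;0 0 -0.25 0 0 0'
python3 - <<'E'
from h import *
go((618.5,-192.4,150))
go((600,-200,250))
E
```

```text
time_s: 2.73
ee_pos: [387.6, -314.1, 44.6]
ee_rot: [-179.9, -0.0, 89.9]
force: [0.4, -0.7, 1.1]
gripper_width: 91.3
time_s: 3.23
ee_pos: [387.8, -314.2, 45.1]
ee_rot: [-180.0, -0.0, 89.9]
force: [-0.2, 0.3, 0.0]
gripper_width: 54.1
time_s: 3.82
ee_pos: [390.9, -316.8, 176.6]
ee_rot: [179.4, 0.5, 89.9]
force: [0.4, -0.4, -1.0]
gripper_width: 46.0
rows [ 0.25    0.4543  0.0557  0.0064  0.0054 -0.001 ] dist 261.0 t 3.8167
rows [ 0.2331  0.4193 -0.1446  0.0064  0.0054 -0.001 ] dist 251.0 t 3.8167
```

```bash
python3 -m jog '0 0.05 -0.1446 0 0 0;0.08 0.12 -0.1446 0.0064 0.0054 0;0.233 0.42 -0.1446 0.0064 0.0054 0;0.233 0.42 -0.1446 0.0064 0.0054 0;0.233 0.42 -0.1446 0.0064 0.0054 0;0.233 0.42 -0.1446 0.0064 0.0054 0;0.233 0.42 -0.1446 0.0064 0.0054 0;0.233 0.42 -0.1446 0.0064 0.0054 0;0.233 0.42 -0.1446 0.0064 0.0054 0'
python3 - <<'E'
from h import *
print(state()["ee_pos"],state()["ee_rot"],state()["time_s"])
c=calibration("wrist"); f=grab_frame("wrist"); cv2.imwrite("pics/w2.png",f[:,:,::-1])
for q in ["measure_100_center","coaster_a","price_card"]: 
  for d in tip_of(q,"wrist"): print(q,d,ray(c,d["location"],15))
E
```

```text
time_s: 4.57
ee_pos: [600.9, -198.9, 248.2]
ee_rot: [-179.9, -0.0, 90.1]
force: [-1.1, -0.6, -1.7]
gripper_width: 45.9
[ 600.94067248 -198.94704405  248.21153859] [-1.79850705e+02 -3.01842512e-02  9.00610996e+01] 4.5667
measure_100_center {'location': [317.7, 308.9], 'confidence': 0.92} [ 600.81370667 -298.56019942   15.        ]
coaster_a {'location': [351.9, 81.5], 'confidence': 0.82} [629.1868614  -91.41652945  15.        ]
coaster_a {'location': [337.7, 200.2], 'confidence': 0.71} [ 618.68543352 -192.12356615   15.        ]
```

View pics/w2.png

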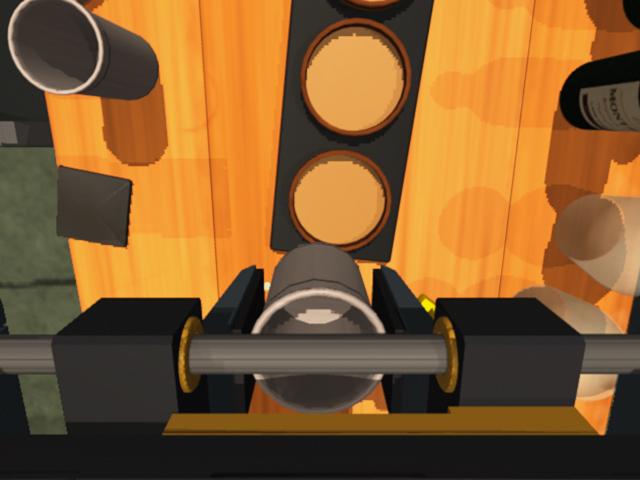

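```bash
cat >> h.py <<'E'
def corks(img,c,zs=(20,)):
    h=cv2.cvtColor(img,cv2.COLOR_RGB2HSV); out=[]
    return out
E
python3 - <<'E'
from h import *
c=calibration("wrist")
print("d",ray(c,(340.5,200.5),32),"floor",ray(c,(340,202),20),"c",ray(c,(356,81),32))
print("widths",ray(c,(289,200),32)[0]-ray(c,(392,200),32)[0], ray(c,(340,150),32)[1]-ray(c,(340,251),32)[1])
z=state()["ee_pos"][2]+21
print("cup",ray(c,(318.5,348),z), ray(c,(250,348),z)[0]-ray(c,(387,348),z)[0],ray(c,(318.5,285),z)[1]-ray(c,(318.5,412),z)[1])
# floor segmentation
im=cv2.imread("pics/w2.png"); h=cv2.cvtColor(im,cv2.COLOR_BGR2HSV); print(h[200,340],h[50,240],h[157,340],h[235,250])
m=((h[:,:,2]>190)&(h[:,:,1]<150)).astype(np.uint8); m=cv2.morphologyEx(m,cv2.MORPH_OPEN,np.ones((3,3)))
k,l,st,ce=cv2.connectedComponentsWithStats(m)
for i in range(1,k):
    if st[i,4]>3000:
        cn=cv2.findContours((l==i).astype(np.uint8),0,1)[0][0]; el=cv2.fitEllipse(cv2.convexHull(cn)); print(st[i],el,ray(c,el[0],20))
E
```

```text
d [ 618.85268206 -191.59434469   32.        ] floor [ 619.04788164 -195.0779635    20.        ] c [630.16070742 -94.40948379  32.        ]
widths -89.08650312343013 88.44799621160769
cup [ 599.70438086 -198.6742309   270.60180148] -45.384166669746946 47.02627473519135
[ 16 169 229] [ 14 213 236] [ 14 166 132] [ 14 212 237]
```

```bash
python3 -m jog '0.0138 0.0356 0.08 0 0 0;0.0138 0.0356 0.15 0 0 0;0.0138 0.0356 0.22 0 0 0;0.0138 0.0356 0.28 0 0 0;0.0138 0.0356 0.32 0 0 0;0.0138 0.0356 0.345 0 0 0;0.0138 0.0356 0.355 0 0 0;0.0138 0.0356 0.36 0 0 0;0.0138 0.0356 0.363 0 0 0;0.0138 0.0356 0.364 0 0 0;0.0138 0.0356 0.365 0 0 0;0.0138 0.0356 0.366 0 0 0'
python3 -c "from h import *;go((618.7,-192,65))"
```

```text
time_s: 5.77
ee_pos: [617.1, -194.1, 67.6]
ee_rot: [180.0, 0.0, 89.8]
force: [-0.2, -0.3, -0.8]
gripper_width: 45.8
rows [ 0.0042  0.0031  0.0053  0.0003  0.0003 -0.0018] dist 4.0 t 5.7667
```

```bash
python3 -m jog '0.0042 0.0031 0.002 0 0 0;0.0042 0.0031 0.004 0 0 0;0.0042 0.0031 0.0055 0 0 0;0.0042 0.0031 0.006 0 0 0;0.0042 0.0031 0.006 0 0 0'; python3 -c "from h import *;go((618.7,-192,65));print(state()['force'])"
```

```text
time_s: 6.18
ee_pos: [619.0, -191.9, 65.3]
ee_rot: [179.9, 0.0, 89.8]
force: [-2.4, 0.3, 3.5]
gripper_width: 45.8
rows [-0.0001 -0.0006  0.0005  0.0009  0.0004 -0.0018] dist 0.0 t 6.1833
[-2.37667073  0.25982296  3.51303959]
```

```bash
python3 -m jog '0 0 0 0 0 0;0 0 0 0 0 0;0 0 0 0 0 0;0 0 0 0 0 0;0 0 -0.05 0 0 0;0 0 -0.1 0 0 0;0 0 -0.18 0 0 0;0.1 -0.05 -0.25 0 0 0;0.2 -0.1 -0.35 0 0 0;0.3 -0.2 -0.45 0 0 0;0.4 -0.2 -0.53 0 0 0;0.4 -0.2 -0.53 0 0 0;0.4 -0.2 -0.53 0 0 0;0.4 -0.2 -0.53 0 0 0;0.4 -0.2 -0.53 0 0 0' 1
python3 - <<'E'
from h import *
print(state()["ee_pos"],state()["ee_rot"],state()["time_s"])
c=calibration("wrist"); f=grab_frame("wrist"); cv2.imwrite("pics/w3.png",f[:,:,::-1]); np.save("w3.npy",c,allow_pickle=True)
for q,z in [("measure_100_center",53),("measure_150_center",43),("measure_250_center",53),("coaster_a",15)]: 
  for d in tip_of(q,"wrist"): print(q,d,ray(c,d["location"],z).round(1))
E
```

```text
time_s: 7.43
ee_pos: [519.1, 12.1, 335.4]
ee_rot: [179.4, -0.1, 90.1]
force: [1.2, -0.0, 0.0]
gripper_width: 91.7
[519.07670051  12.13969082 335.4275055 ] [ 1.79405031e+02 -1.00569186e-01  9.00703097e+01] 7.4333
measure_100_center {'location': [400.7, 374.8], 'confidence': 0.57} [ 617.9 -191.7   53. ]
measure_150_center {'location': [222.0, 120.3], 'confidence': 0.92} [427.6  88.8  43. ]
measure_250_center {'location': [236.2, 285.8], 'confidence': 0.65} [435.  -82.3  53. ]
coaster_a {'location': [423.4, 198.1], 'confidence': 0.96} [640.1   6.3  15. ]
coaster_a {'location': [444.0, 102.3], 'confidence': 0.95} [654.9 107.6  15. ]
coaster_a {'location': [407.9, 283.8], 'confidence': 0.95} [628.7 -95.1  15. ]
```

View pics/w3.png

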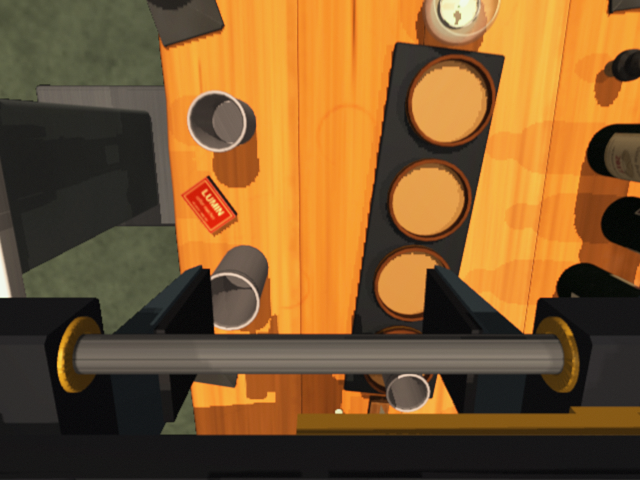

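Run:
```python
from h import *
c=np.load("w3.npy",allow_pickle=True).item()
for n,p,z in(("a",(450,100),32),("b",(429,199),32),("150",(218,121),86),("250",(235,300),106),("100",(407.5,392),86)): print(n,ray(c,p,z).round(1))
T=calibration("top")
# line fit w/ 100 mm spacing to top-view + wrist estimates
X=ray(c,(218,121),86); print(proj(T,[X[0],X[1],86])); go((X[0],X[1],160))
```

```text
a [655.8 109.1  32. ]
b [641.7   8.2  32. ]
150 [432.8  87.9  86. ]
250 [443.3 -76.  106. ]
100 [ 618.6 -191.4   86. ]
[301.91441531 283.16268066]
rows [ 0.1603 -0.1726  0.3368 -0.001   0.0006 -0.0025] dist 206.0 t 7.6833
```

```bash
python3 -m jog '0.16 -0.173 0.137 0 0 0;0.16 -0.173 0.137 0 0 0;0.16 -0.173 0.137 0 0 0;0.16 -0.173 0.137 0 0 0;0.16 -0.173 0.137 0 0 0;0.16 -0.173 0.137 0 0 0;0.16 -0.173 0.137 0 0 0;0.16 -0.173 0.137 0 0 0;0.16 -0.173 0.137 0 0 0;0.16 -0.173 0.137 0 0 0'
cat >> h.py <<'E'
def rimfit(img,c,x,y,z,d):
    "refine centre of rim circle (diam d at height z) by max gradient along projected circle"
    g=cv2.GaussianBlur(cv2.cvtColor(img,cv2.COLOR_RGB2GRAY),(0,0),1.2).astype(np.float32); G=np.hypot(cv2.Sobel(g,5,1,0),cv2.Sobel(g,5,0,1))
    a=np.arange(0,2*np.pi,.06); best=(0,)
    for dx in np.arange(-9,9.1,.75):
        for dy in np.arange(-9,9.1,.75):
            P=proj(c,np.c_[x+dx+d/2*np.cos(a),y+dy+d/2*np.sin(a),0*a+z]).astype(np.float32)
            v=cv2.remap(G,P[:,:1],P[:,1:],1).mean()
            if v>best[0]: best=(v,x+dx,y+dy)
    return best
E
python3 - <<'E'
from h import *
print(state()["ee_pos"],state()["ee_rot"],state()["time_s"])
c=calibration("wrist"); f=grab_frame("wrist"); cv2.imwrite("pics/w4.png",f[:,:,::-1])
for d in tip_of("measure_150_center","wrist"): print(d,ray(c,d["location"],43).round(1))
b=rimfit(f,c,431,89,86,52); print(b)
t=grab_frame("top"); T=calibration("top"); print(rimfit(t,T,431,89,86,52), rimfit(t,T,435,-76,106,58), rimfit(t,T,375,301,126,64))
a=np.arange(0,6.3,.05); P=proj(c,np.c_[b[1]+26*np.cos(a),b[2]+26*np.sin(a),0*a+86]); v=f[:,:,::-1].copy(); cv2.polylines(v,[P.astype(int)],True,(0,255,0),1); cv2.imwrite("pics/w4b.png",v)
go((b[1],b[2],62))
E
```

```text
time_s: 8.52
ee_pos: [433.6, 87.3, 260.2]
ee_rot: [-180.0, 0.1, 89.7]
force: [0.7, -0.9, 0.4]
gripper_width: 91.0
[433.64194579  87.34798184 260.24956739] [-1.79964472e+02  5.90309818e-02  8.97123480e+01] 8.5167
{'location': [313.1, 209.4], 'confidence': 0.93} [429.9  88.5  43. ]
(np.float32(149.15839), np.float64(433.25), np.float64(88.25))
(np.float32(73.44002), np.float64(423.5), np.float64(80.0)) (np.float32(116.89205), np.float64(433.5), np.float64(-74.5)) (np.float32(166.61858), np.float64(370.5), np.float64(293.5))
rows [ 0.0016  0.0009  0.3961 -0.0007  0.0007 -0.0027] dist 198.0 t 8.6667
```

View pics/w4b.png

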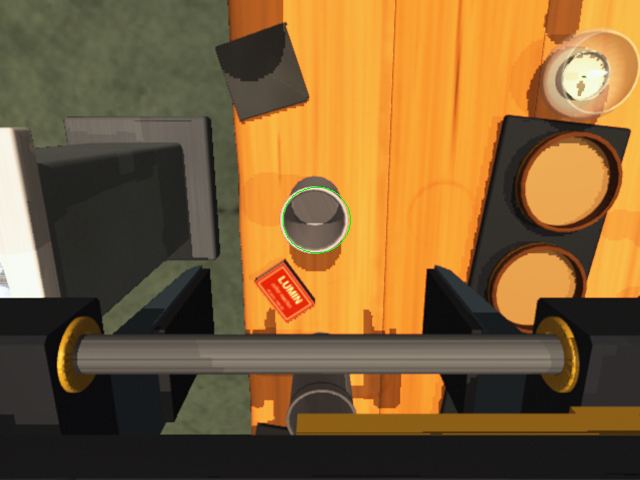

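The green fit sits on the rim of the 150 at (316,220).

```bash
python3 -m jog '0.0016 0.001 0.08 0 0 -0.0027;0.0016 0.001 0.16 0 0 -0.0027;0.0016 0.001 0.24 0 0 -0.0027;0.0016 0.001 0.32 0 0 -0.0027;0.0016 0.001 0.37 0 0 -0.0027;0.0016 0.001 0.39 0 0 -0.0027;0.0016 0.001 0.4025 0 0 -0.0027;0.0016 0.001 0.4025 0 0 -0.0027;0.0016 0.001 0.4025 0 0 -0.0027'
python3 -m jog '0 0 0 0 0 0;0 0 0 0 0 0;0 0 0 0 0 0;0 0 0 0 0 0;0 0 0 0 0 0;0 0 0 0 0 0;0 0 0 0 0 0;0 0 0 0 0 0;0 0 0 0 0 0' -1 20
python3 -c "from h import *;go((630.5,-92.5,200));go((630.5,-92.5,80))"
```

```text
time_s: 9.42
ee_pos: [434.0, 88.3, 59.3]
ee_rot: [-180.0, 0.1, 90.0]
force: [-0.1, 0.4, 0.7]
gripper_width: 91.3
time_s: 10.17
ee_pos: [433.7, 88.3, 59.3]
ee_rot: [-180.0, 0.1, 90.0]
force: [-1.4, -1.0, 2.7]
gripper_width: 51.9
rows [-0.3618  0.3934 -0.2813 -0.0004  0.0006 -0.    ] dist 302.0 t 10.1667
rows [-0.3616  0.3935 -0.0413 -0.0004  0.0006 -0.    ] dist 268.0 t 10.1667
```

```bash
python3 -m jog '0 0 -0.03 0 0 0;0 0 -0.08 0 0 0;0 0 -0.16 0 0 0;0 0 -0.24 0 0 0;-0.05 0.05 -0.28 0 0 0;-0.362 0.393 -0.28 0 0 0;-0.362 0.393 -0.28 0 0 0;-0.362 0.393 -0.28 0 0 0;-0.362 0.393 -0.28 0 0 0;-0.362 0.393 -0.28 0 0 0;-0.362 0.393 -0.28 0 0 0;-0.362 0.393 -0.28 0 0 0;-0.362 0.393 -0.28 0 0 0;-0.362 0.393 -0.28 0 0 0'
python3 -m jog '0 0 0 0 0 0;0 0 0 0 0 0'
python3 -c "from h import *;go((630.5,-92.5,79.5))"
```

```text
time_s: 11.33
ee_pos: [629.5, -92.2, 198.5]
ee_rot: [-179.8, 0.0, 90.0]
force: [0.3, -0.2, -0.6]
gripper_width: 51.9
time_s: 11.5
ee_pos: [628.6, -91.2, 198.6]
ee_rot: [-179.8, -0.0, 90.1]
force: [0.1, -0.2, -1.1]
gripper_width: 51.9
rows [-2.700e-03  4.700e-03  2.381e-01 -2.300e-03 -1.000e-04  6.000e-04] dist 119.0 t 11.5
```

```bash
python3 -m jog '-0.0027 0.0047 0.06 -0.002 0 0;-0.0027 0.0047 0.12 -0.002 0 0;-0.0027 0.0047 0.18 -0.002 0 0;-0.0027 0.0047 0.215 -0.002 0 0;-0.0027 0.0047 0.225 -0.002 0 0;-0.0027 0.0047 0.23 -0.002 0 0;-0.0027 0.0047 0.232 -0.002 0 0;-0.0027 0.0047 0.232 -0.002 0 0'
python3 -c "from h import *;go((630.5,-92.5,79.3))"
```

```text
time_s: 12.17
ee_pos: [631.5, -92.4, 84.1]
ee_rot: [179.9, 0.0, 90.1]
force: [0.0, 0.3, -1.4]
gripper_width: 52.1
rows [-0.0001 -0.0019  0.0096  0.0016  0.0002  0.0008] dist 5.0 t 12.1667
```

```bash
python3 -m jog '0 -0.0019 0.003 0 0 0;0 -0.0019 0.006 0 0 0;0 -0.0019 0.0085 0 0 0;0 -0.0019 0.0100 0 0 0;0 -0.0019 0.0105 0 0 0;0 -0.0019 0.0105 0 0 0'
python3 -c "from h import *;go((630.5,-92.5,79.3));print(state()['force'])"
```

```text
time_s: 12.67
ee_pos: [630.6, -92.5, 79.3]
ee_rot: [179.8, 0.0, 90.1]
force: [-0.3, -1.1, 1.3]
gripper_width: 51.3
rows [-0.     -0.0003  0.      0.0018  0.0003  0.0008] dist 0.0 t 12.6667
[-0.30828269 -1.11882717  1.26457056]
```

```bash
python3 -m jog '0 0 0.001 0 0 0;0 0 0.001 0 0 0;0 0 0 0 0 0;0 0 0 0 0 0;0 0 -0.05 0 0 0;0 0 -0.1 0 0 0;0 0 -0.18 0 0 0;0 0 -0.26 0 0 0;0.035 -0.1 -0.34 0 0 0;0.035 -0.393 -0.4 0 0 0;0.035 -0.393 -0.4 0 0 0;0.035 -0.393 -0.4 0 0 0;0.035 -0.393 -0.4 0 0 0;0.035 -0.393 -0.4 0 0 0;0.035 -0.393 -0.4 0 0 0;0.035 -0.393 -0.4 0 0 0;0.035 -0.393 -0.4 0 0 0' 1
cat > look.py <<'E'
from h import *
import sys
n,x,y,out=int(sys.argv[1]),float(sys.argv[2]),float(sys.argv[3]),sys.argv[4]; d,H=DIM[n]
s=state(); print(s["ee_pos"],s["ee_rot"],s["time_s"])
c=calibration("wrist"); f=grab_frame("wrist")
for t in tip_of(f"measure_{n}_center","wrist"): print(t,ray(c,t["location"],H/2).round(1))
b=rimfit(f,c,x,y,H,d); print(b)
a=np.arange(0,6.3,.05); P=proj(c,np.c_[b[1]+d/2*np.cos(a),b[2]+d/2*np.sin(a),0*a+H]); v=f[:,:,::-1].copy(); cv2.polylines(v,[P.astype(int)],True,(0,255,0),1); cv2.imwrite(f"pics/{out}.png",v)
go((b[1],b[2],float(sys.argv[5])))
E
python3 look.py 250 435 -76 w5 76
```

```text
time_s: 14.08
ee_pos: [434.7, -75.3, 278.4]
ee_rot: [179.8, 0.0, 90.1]
force: [1.2, 0.1, 0.4]
gripper_width: 91.5
[434.69387316 -75.25323693 278.43767231] [1.79818168e+02 2.45298705e-02 9.00719439e+01] 14.0833
{'location': [316.8, 212.3], 'confidence': 0.96} [434.9 -78.2  53. ]
(np.float32(157.48735), np.float64(433.5), np.float64(-77.5))
rows [-4.50e-03 -3.00e-03  4.04e-01  1.10e-03  1.00e-04  9.00e-04] dist 202.0 t 14.1833
```

View pics/w5.png

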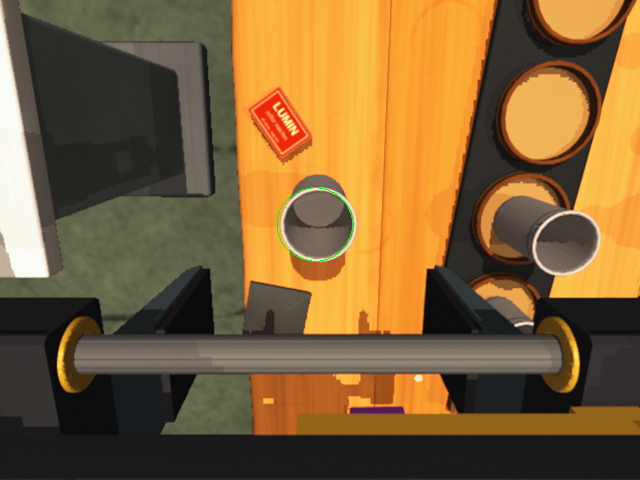

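The fit sits on the rim of the 250 at (316,224), and the 150 stands upright in coaster c.

```bash
python3 -m jog '-0.0045 -0.002 0.08 0 0 0;-0.0045 -0.002 0.16 0 0 0;-0.0045 -0.002 0.24 0 0 0;-0.0045 -0.002 0.32 0 0 0;-0.0045 -0.002 0.37 0 0 0;-0.0045 -0.002 0.39 0 0 0;-0.0045 -0.002 0.404 0 0 0;-0.0045 -0.002 0.404 0 0 0;-0.0045 -0.002 0.404 0 0 0'
python3 -m jog '0 0 0 0 0 0;0 0 0 0 0 0;0 0 0 0 0 0;0 0 0 0 0 0;0 0 0 0 0 0;0 0 0 0 0 0;0 0 0 0 0 0;0 0 0 0 0 0;0 0 0 0 0 0' -1 20
python3 -c "from h import *;go((642.9,6.7,245))"
```

```text
time_s: 14.93
ee_pos: [434.8, -77.6, 75.9]
ee_rot: [179.9, 0.0, 90.1]
force: [-0.1, 0.6, 0.0]
gripper_width: 91.2
time_s: 15.68
ee_pos: [435.3, -77.7, 76.3]
ee_rot: [179.8, 0.0, 90.1]
force: [-0.5, -0.0, 4.1]
gripper_width: 58.4
rows [ 1.681e-01  4.165e-01 -3.362e-01  1.800e-03  2.000e-04  9.000e-04] dist 281.0 t 15.6833
```

```bash
python3 -m jog '0 0 -0.03 0 0 0;0 0 -0.08 0 0 0;0 0 -0.16 0 0 0;0 0 -0.24 0 0 0;0.02 0.05 -0.32 0 0 0;0.168 0.4165 -0.336 0.0018 0 0;0.168 0.4165 -0.336 0.0018 0 0;0.168 0.4165 -0.336 0.0018 0 0;0.168 0.4165 -0.336 0.0018 0 0;0.168 0.4165 -0.336 0.0018 0 0;0.168 0.4165 -0.336 0.0018 0 0;0.168 0.4165 -0.336 0.0018 0 0;0.168 0.4165 -0.336 0.0018 0 0;0.168 0.4165 -0.336 0.0018 0 0;0.168 0.4165 -0.336 0.0018 0 0'
python3 -c "from h import *;go((642.9,6.7,96.3));print(state()['gripper_width'])"
```

```text
time_s: 16.93
ee_pos: [641.7, 6.2, 244.9]
ee_rot: [-180.0, 0.0, 90.0]
force: [-0.3, -0.1, -2.1]
gripper_width: 57.9
rows [ 0.0012  0.0026  0.2973 -0.0005  0.0003  0.0005] dist 149.0 t 16.9333
57.90015210368518
```

```bash
python3 -m jog '0.0012 0.0026 0.06 0 0 0;0.0012 0.0026 0.12 0 0 0;0.0012 0.0026 0.18 0 0 0;0.0012 0.0026 0.24 0 0 0;0.0012 0.0026 0.27 0 0 0;0.0012 0.0026 0.285 0 0 0;0.0012 0.0026 0.289 0 0 0;0.0012 0.0026 0.289 0 0 0'
python3 -c "from h import *;go((642.9,6.7,96.3))"
```

```text
time_s: 17.6
ee_pos: [643.1, 6.4, 101.1]
ee_rot: [180.0, 0.0, 90.0]
force: [0.1, -0.2, -3.0]
gripper_width: 58.4
rows [ 0.0007 -0.0003  0.0097  0.0001  0.0003  0.0002] dist 5.0 t 17.6
```

```bash
python3 -m jog '0.0007 0 0.003 0 0 0;0.0007 0 0.006 0 0 0;0.0007 0 0.0085 0 0 0;0.0007 0 0.0100 0 0 0;0.0007 0 0.0105 0 0 0;0.0007 0 0.0105 0 0 0'
python3 -c "from h import *;go((642.9,6.7,96.3));print(state()['force'])"
```

```text
time_s: 18.1
ee_pos: [643.2, 6.8, 96.4]
ee_rot: [180.0, 0.0, 90.0]
force: [-0.8, -0.1, 0.2]
gripper_width: 58.2
rows [-0.0001 -0.0007  0.0001  0.0005  0.0003  0.0002] dist 0.0 t 18.1
[-0.83565035 -0.0931734   0.21151258]
```

```bash
python3 -m jog '0 0 0.001 0 0 0;0 0 0.001 0 0 0;0 0 0 0 0 0;0 0 0 0 0 0;0 0 -0.05 0 0 0;0 0 -0.1 0 0 0;0 0 -0.18 0 0 0;0 0 -0.26 0 0 0;0.02 -0.05 -0.34 0 0 0;0.582 -0.54 -0.408 0 0 0;0.582 -0.54 -0.408 0 0 0;0.582 -0.54 -0.408 0 0 0;0.582 -0.54 -0.408 0 0 0;0.582 -0.54 -0.408 0 0 0;0.582 -0.54 -0.408 0 0 0;0.582 -0.54 -0.408 0 0 0;0.582 -0.54 -0.408 0 0 0;0.582 -0.54 -0.408 0 0 0;0.582 -0.54 -0.408 0 0 0;0.582 -0.54 -0.408 0 0 0' 1
python3 -m jog '0 0 0 0 0 0;0 0 0 0 0 0'
python3 look.py 375 373 298 w6 93
```

```text
time_s: 19.77
ee_pos: [371.6, 299.2, 300.6]
ee_rot: [179.9, -0.0, 90.3]
force: [-0.6, -0.7, -0.6]
gripper_width: 91.0
time_s: 19.93
ee_pos: [372.2, 298.6, 300.5]
ee_rot: [179.9, 0.0, 90.2]
force: [0.5, -0.4, -0.2]
gripper_width: 91.2
[372.20146115 298.61740546 300.54446623] [1.79882542e+02 1.53431975e-03 9.02350910e+01] 19.9333
{'location': [316.7, 210.7], 'confidence': 0.83} [372.1 294.8  63. ]
(np.float32(207.4498), np.float64(372.25), np.float64(294.25))
rows [-8.000e-03 -1.200e-03  4.148e-01  1.100e-03  1.000e-04  1.900e-03] dist 207.0 t 20.0333
```

View pics/w6.png

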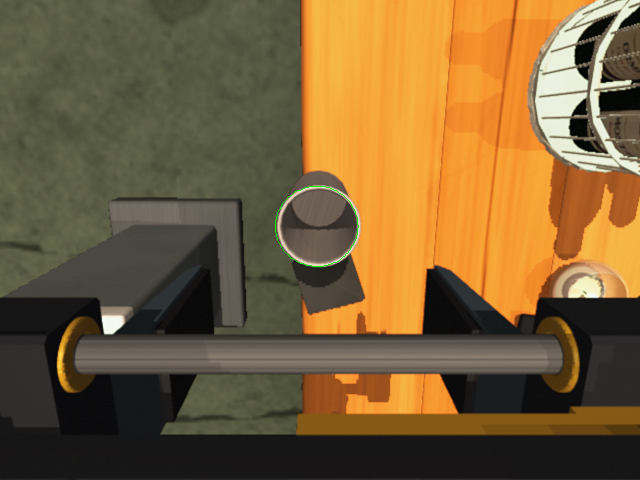

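The fit sits on the rim of the 375 at (317,226).

```bash
python3 -m jog '-0.008 -0.0012 0.08 0 0 0.002;-0.008 -0.0012 0.16 0 0 0.002;-0.008 -0.0012 0.24 0 0 0.002;-0.008 -0.0012 0.32 0 0 0.002;-0.008 -0.0012 0.37 0 0 0.002;-0.008 -0.0012 0.4 0 0 0.002;-0.008 -0.0012 0.415 0 0 0.002;-0.008 -0.0012 0.415 0 0 0.002;-0.008 -0.0012 0.415 0 0 0.002'
python3 -m jog '0 0 0 0 0 0;0 0 0 0 0 0;0 0 0 0 0 0;0 0 0 0 0 0;0 0 0 0 0 0;0 0 0 0 0 0;0 0 0 0 0 0;0 0 0 0 0 0;0 0 0 0 0 0' -1 20
python3 -c "from h import *;go((655.3,105.9,265))"
```

```text
time_s: 20.78
ee_pos: [373.2, 294.1, 93.3]
ee_rot: [179.9, -0.0, 89.9]
force: [-0.4, -1.0, 0.3]
gripper_width: 91.1
time_s: 21.53
ee_pos: [373.3, 294.4, 93.9]
ee_rot: [179.8, -0.0, 89.9]
force: [-1.8, -0.2, 6.0]
gripper_width: 62.5
rows [-3.759e-01  5.655e-01 -3.409e-01  1.900e-03 -5.000e-04 -9.000e-04] dist 380.0 t 21.5333
```

```bash
python3 -m jog '0 0 -0.03 0 0 0;0 0 -0.08 0 0 0;0 0 -0.16 0 0 0;0 0 -0.24 0 0 0;-0.06 0.03 -0.32 0 0 0;-0.14 0.08 -0.34 0.0018 0 0;-0.376 0.5655 -0.34 0.0018 0 0;-0.376 0.5655 -0.34 0.0018 0 0;-0.376 0.5655 -0.34 0.0018 0 0;-0.376 0.5655 -0.34 0.0018 0 0;-0.376 0.5655 -0.34 0.0018 0 0;-0.376 0.5655 -0.34 0.0018 0 0;-0.376 0.5655 -0.34 0.0018 0 0;-0.376 0.5655 -0.34 0.0018 0 0;-0.376 0.5655 -0.34 0.0018 0 0;-0.376 0.5655 -0.34 0.0018 0 0;-0.376 0.5655 -0.34 0.0018 0 0;-0.376 0.5655 -0.34 0.0018 0 0'
python3 -c "from h import *;go((655.3,105.9,113.9));print(state()['gripper_width'])"
```

```text
time_s: 23.03
ee_pos: [654.2, 106.6, 264.6]
ee_rot: [-180.0, -0.0, 90.0]
force: [-0.1, 0.6, -3.4]
gripper_width: 62.6
rows [-1.700e-03  2.300e-03  3.015e-01 -3.000e-04 -5.000e-04 -1.000e-04] dist 151.0 t 23.0333
62.634939797525284
```

```bash
python3 -m jog '-0.0017 0.0023 0.06 0 0 0;-0.0017 0.0023 0.12 0 0 0;-0.0017 0.0023 0.18 0 0 0;-0.0017 0.0023 0.24 0 0 0;-0.0017 0.0023 0.27 0 0 0;-0.0017 0.0023 0.285 0 0 0;-0.0017 0.0023 0.292 0 0 0;-0.0017 0.0023 0.292 0 0 0'
python3 -c "from h import *;go((655.3,105.9,113.7))"
```

```text
time_s: 23.7
ee_pos: [655.3, 106.4, 119.1]
ee_rot: [180.0, -0.1, 90.0]
force: [0.1, -0.2, -4.1]
gripper_width: 62.5
rows [-0.001  -0.      0.0107  0.0001 -0.0006  0.0004] dist 5.0 t 23.7
```

```bash
python3 -m jog '-0.001 0 0.003 0 0 0;-0.001 0 0.006 0 0 0;-0.001 0 0.0085 0 0 0;-0.001 0 0.0105 0 0 0;-0.001 0 0.0115 0 0 0;-0.001 0 0.0115 0 0 0'
python3 -c "from h import *;go((655.3,105.9,113.7));print(state()['force'])"
```

```text
time_s: 24.2
ee_pos: [655.8, 106.1, 114.8]
ee_rot: [179.9, -0.1, 90.0]
force: [-0.8, 0.7, 3.1]
gripper_width: 62.5
rows [-0.0004 -0.001   0.0022  0.0013 -0.0009  0.0003] dist 1.0 t 24.2
[-0.79799088  0.69528894  3.0637795 ]
```

```bash
python3 -m jog '0 0 0 0 0 0;0 0 0 0 0 0;0 0 0 0 0 0;0 0 0 0 0 0;0 0 -0.05 0 0 0;0 0 -0.1 0 0 0;0 0 -0.18 0 0 0;0 0 -0.26 0 0 0;0 0 -0.34 0 0 0;-0.412 -0.19 -0.57 0 0 0;-0.412 -0.19 -0.57 0 0 0;-0.412 -0.19 -0.57 0 0 0;-0.412 -0.19 -0.57 0 0 0;-0.412 -0.19 -0.57 0 0 0;-0.412 -0.19 -0.57 0 0 0;-0.412 -0.19 -0.57 0 0 0;-0.412 -0.19 -0.57 0 0 0;-0.412 -0.19 -0.57 0 0 0' 1
python3 -m jog '0 0 0 0 0 0;0 0 0 0 0 0'
python3 - <<'E'
from h import *
print(state()["ee_pos"],state()["time_s"])
W=calibration("wrist"); w=grab_frame("wrist"); t=grab_frame("top"); s=grab_frame("scene"); T,S=calibration("top"),calibration("scene")
tgt={100:(618.7,-192),150:(630.5,-92.5),250:(642.9,6.7),375:(655.3,105.9)}
for n,(x,y) in tgt.items():
    d,H=DIM[n]
    for nm,f,c in(("wrist",w,W),("top",t,T)):
        print(n,nm,"rim err",np.round(np.array(rimfit(f,c,x,y,20+H,d)[1:])-(x,y),1),"coaster err",np.round(np.array(rimfit(f,c,x,y,32,90)[1:])-(x,y),1))
cv2.imwrite("pics/w7.png",w[:,:,::-1]); cv2.imwrite("pics/s7.png",cv2.resize(s[120:320,180:460,::-1],None,fx=2.8,fy=2.8,interpolation=cv2.INTER_CUBIC)); cv2.imwrite("pics/t7.png",cv2.resize(t[140:300,240:500,::-1],None,fx=3,fy=3))
E
```

```text
time_s: 25.7
ee_pos: [560.4, -100.1, 398.8]
ee_rot: [179.9, -0.1, 90.0]
force: [0.3, 0.6, -1.0]
gripper_width: 91.0
time_s: 25.87
ee_pos: [560.7, -98.8, 397.3]
ee_rot: [-180.0, -0.2, 90.1]
force: [1.0, -1.0, 0.4]
gripper_width: 91.3
[560.67926692 -98.80075085 397.28856379] 25.8667
100 wrist rim err [ 0. -3.] coaster err [ 7.5 -0.8]
100 top rim err [-9. -3.] coaster err [0. 9.]
150 wrist rim err [ 0.  -1.5] coaster err [6.8 2.2]
150 top rim err [9. 9.] coaster err [-3.  -0.8]
250 wrist rim err [-0.8  0.8] coaster err [5.2 3. ]
250 top rim err [-2.2 -2.2] coaster err [ 3.  -0.8]
375 wrist rim err [-4.5 -8.2] coaster err [5.2 6. ]
375 top rim err [-1.5  1.5] coaster err [9. 9.]
```

View pics/w7.png

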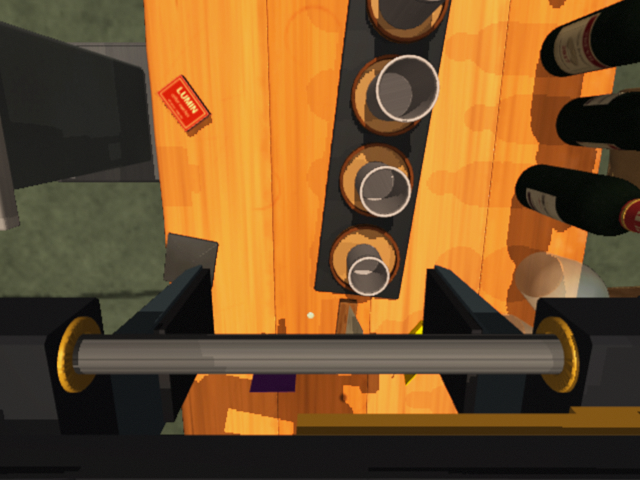

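View pics/s7.png

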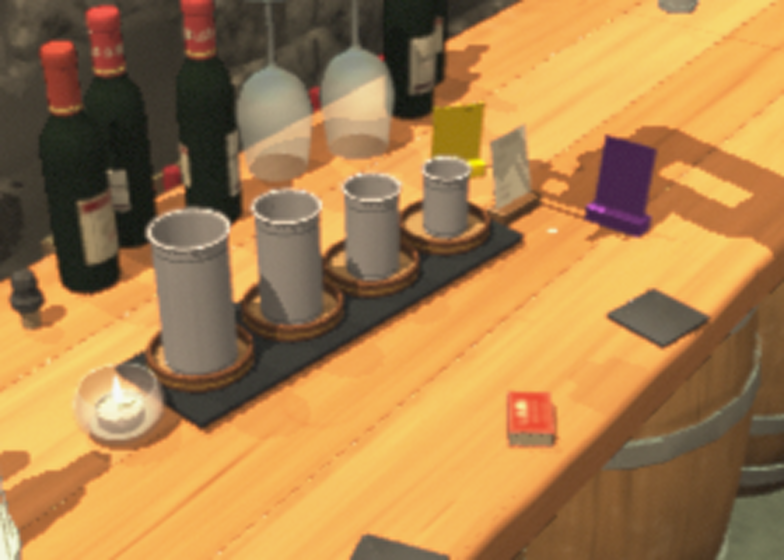

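```bash
python3 -m jog '0.4 0.16 0 0 0 0;0.4 0.16 0 0 0 0;0.4 0.16 0 0 0 0;0.4 0.16 0 0 0 0;0.4 0.16 0 0 0 0;0.4 0.16 0 0 0 0;0.4 0.16 0 0 0 0;0.4 0.16 0 0 0 0;0.4 0.16 0 0 0 0'
python3 -m jog '0 0 0 0 0 0;0 0 0 0 0 0'
python3 - <<'E'
from h import *
s=state(); print(s["ee_pos"],s["time_s"])
W=calibration("wrist"); w=grab_frame("wrist"); v=w[:,:,::-1].copy(); v=cv2.resize(v,None,fx=2,fy=2,interpolation=cv2.INTER_CUBIC)
tgt={100:(618.7,-192),150:(630.5,-92.5),250:(642.9,6.7),375:(655.3,105.9)}
a=np.arange(0,6.3,.05)
for n,(x,y) in tgt.items():
    d,H=DIM[n]; print(n,np.array(rimfit(w,W,x,y,20+H,d)[1:])-(x,y))
    for r,z,col in((d/2,20+H,(0,255,0)),(45,32,(255,255,0)),(d/2-1,20,(255,0,255))):
        P=proj(W,np.c_[x+r*np.cos(a),y+r*np.sin(a),0*a+z])*2; cv2.polylines(v,[P.astype(int)],True,col,1)
cv2.imwrite("pics/w8.png",v[0:600,400:1100])
E
```

```text
time_s: 26.77
ee_pos: [640.0, 99.9, 398.6]
ee_rot: [-180.0, -0.1, 90.0]
force: [-0.7, -0.3, 0.2]
gripper_width: 91.4
time_s: 26.93
ee_pos: [639.7, 98.3, 399.3]
ee_rot: [180.0, -0.1, 89.9]
force: [0.4, 0.0, 1.3]
gripper_width: 91.3
[639.65901876  98.29937698 399.30081557] 26.9333
100 [0.75 2.25]
150 [0. 9.]
250 [ 1.5 -1.5]
375 [1.5  0.75]
```

View pics/w8.png

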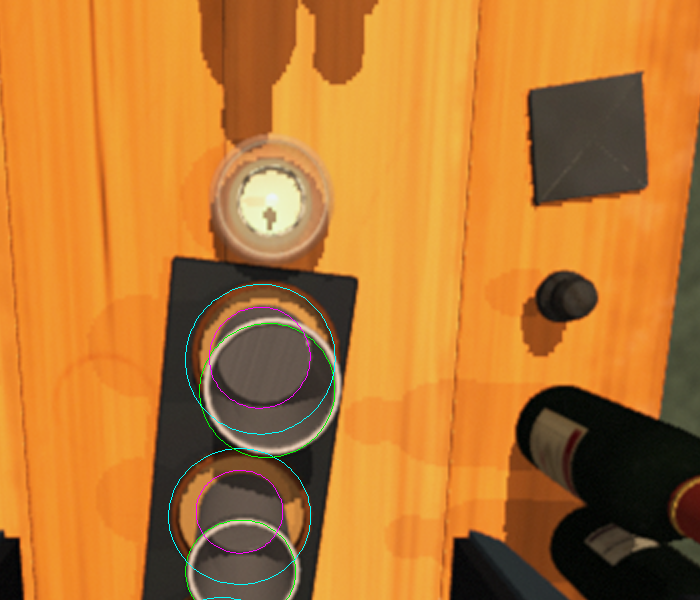

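The four measures stand upright, and the cup outlines and coaster outlines agree within about 2 mm. In the scene crop, the cup and coaster centre columns are 446/445, 371/373, 292/292 and 200/199. Handing in.

```bash
python3 -c "
from workcell import *
print(job_done(), state()['time_s'])"
```

```text
the job is handed in; nothing more can be done
the job is handed in; nothing more can be done
```

I stood all four measures upright in the coasters in size order and handed the job in at about 27 s on the robot's clock. The 100 is in coaster_d next to the price card (right end), the 150 in c, the 250 in b and the 375 in a.

**Last checks:**
- The scene picture shows all four upright and centred. Cup and coaster centre columns differ by at most about 2 pixels in a 2.8x enlarged crop.
- Each measure showed contact force at the expected floor height, at most about 3.5 N.
- The price card looks unmoved in the pictures, but I did not measure it again.
- The gripper was open and clear of everything when I handed in.

**Disagreements:**
- The automatic rim and coaster-edge fit often failed in the top view and where things were hidden or near the picture's edge, with errors up to its 9 mm search limit, so I judged those by eye.
- For coasters a and b, the last wrist picture showed cups and coasters shifted together by about 2 mm, which is within calibration error.

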